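# Hold the oven controller's recessed reset button down

## Task

The annealing-oven controller needs a reset. First raise its stiff-hinged display lid by the orange bar until it stands about 100 degrees open (just past upright) and leave it there; then take the blue-handled reset pin out of its wooden stand, reach its steel end down through the yellow-ringed hole in the controller's deck, and press the red button at the bottom all the way down. Finish while still gripping the pin and holding the button down, with the lid still at its angle, and leave the mug, the steel cup and the wax cake where they stand.

Things in the scene. Friction and masses are not known exactly. Their poses are not given: they have to be found in the camera images.
- controller: grey oven controller fixed to the bench: a low case 140 (x) x 190 (y) x 68 mm high (its deck, the flat top) under a display lid. Origin at bench height; the case spans x -65 to +75 mm, y -95 to +95 mm. Its own +x points from the front (the side of the orange bar) to the hinge at the back. It stands turned by up to 14 degrees either way. A steel blowing pipe lies along x at y = 0.12 m (between it and the pin stand), its top 72 mm over the bench.
- hinge (a point): middle of the lid's hinge axis, at (65, 0, 79) mm in the controller's frame; the axis runs along the controller's y. Axes as the controller's.
- lid_bar (a point): middle of the orange bar on the lid's free edge: round, 10 mm thick, 118 mm long, parallel to the hinge, 162 mm from it, on two thin arms 55 mm either side of its middle, with 37 mm clear between bar and lid panel (186 mm wide, 10 mm thick). Free all round: pinch it from above, one finger in front, one behind; it can turn between the fingers. x: from bar to hinge; y: along the bar.
- lid (a joint): opening angle of the display lid in rad: 0 shut flat on the deck, 1.57 upright, grows as the bar goes up and back, stop at 2.3. Starts 0 to 0.35. The hinge is stiff (0.5 N m friction, about 3 N at the bar, plus the lid's weight) and the lid stays wherever it is left.
- reset_mouth (a point): centre of the mouth of the reset hole, at deck height (68 mm over the bench), at (-18, -30, 68) mm in the controller's frame, under the lid while that is shut, 83 mm in front of the hinge. Vertical round hole 12 mm in diameter with a 2.5 mm bevel and a yellow ring round it; the button's top lies 22 mm below the mouth. Axes as the controller's.
- reset_button (a joint): travel of the red recessed button in m: 0 up, 0.006 fully down at its stop; spring return, 1.5 N to start it moving and 4.5 N fully down.
- pin_stand: wooden block 60 x 60 mm, 62 mm high, fixed to the bench, with a vertical hole in its middle in which the reset pin stands. Origin at the centre of its underside. Turned by up to about 23 degrees either way.
- pin_grip (a point): centre of the reset pin's blue handle, which is 16 x 16 mm square and 70 mm tall, upright, its sides along this point's x and y. At the start it rests on the top of the stand and this point is 97 mm above the bench. z points up along the pin, away from the steel end.
- pin_tip (a point): lower end of the reset pin's steel part: a round pin 5 mm in diameter, 55 mm long, below the handle; the tip is 90 mm below the handle's centre. At the start it is in the stand's hole, 55 mm below the stand's top. The pin weighs about 40 to 70 g.
- mug: pale mug with a handle, 82 x 114 x 94 mm high, on the right; a bystander. Origin at the centre of its underside.
- steel_cup: small dark steel cup, 66 mm across, 38 mm high; a bystander. Origin at the centre of its underside.
- wax_cake: round yellow wax cake, 68 mm across, 21 mm high; a bystander. Origin at the centre of its underside.

How it is judged:
On the way, in this order (a step that is already met when the one before it is completed fails the run):
1. the lid stands 100 degrees open, within 8 degrees (value of joint lid between 1.605 and 1.885 rad), for 0.3 s.
2. the reset pin is lifted clear of its stand (z of pin_tip in the frame of pin_stand above 0.064 m), for 0.1 s.
3. the pin's steel end, through the hole, holds the button down (value of joint reset_button above 0.0045 m and horizontal distance between pin_tip and reset_mouth below 0.007 m and z of pin_tip in the frame of reset_mouth below -0.02 m), for 0.3 s.
At the end, for the whole second after the job is handed in: Through the last second the gripper grips the pin (over 2 N), its steel end is in the hole (20 mm or more below the mouth, within 7 mm of its axis) and keeps the button at least 4.5 mm down, the lid stays 100 degrees open within 8 by itself, and the robot does not touch the controller or lid (all of step 1 and all of step 3 and contact force between the fingers and reset_pin above 2 N and contact force between each of the arm, the fingers and controller below 0.5 N); the arm keeps its last pose, push and grip.
It fails at once if the mug, the steel cup or the wax cake was moved more than 30 mm (distance of any of mug, steel_cup, wax_cake from where it was at the start of the episode above 0.03 m).
It also fails if it takes over 64 s, if anything falls off the work surface, if the arm or the gripper's body presses on something with over 40 N, if the wrist force passes 120 N, or if a joint passes its speed limit or range.

## Robot

A 6-joint arm with a two-finger parallel gripper is mounted at the origin on a cart in front of the work surface, level with it; the furniture and walls round the work are solid. World frame = base frame: x ahead of the robot, y to its left, z up, the work surface at z = 0. Lengths are in m, angles in rad, forces in N, time in s.
With the tool pointing down it reaches from about 0.375 to 0.9 m from the base axis. Payload 3.1 kg.
Tool frame: the origin (TCP) lies on the centre line of the jaws, within the pads' length; the fingertips stand 11 mm ahead of it and the grasp point (between the pads) lies 8 mm behind it; x points along the fingers, y is the direction in which the jaws open and shut, and the axes are right-handed (so a half turn about x gives the same grasp; the last joint's range is limited). The gripper opens to 87 mm and grips with 3 to 60 N. Pads are 19 mm wide; open, the fingers measure 117 mm over their backs; the gripper's body (75 mm by 190 mm) begins 51 mm behind the grasp point.
Start: joints at [0.979, 0.527, 1.433, -0, 1.181, -0.178], TCP at [0.251, 0.572, 0.234] pointing down, gripper open.
Joint ranges: [-3.08, 3.08], [-0.75, 2.2], [0.22, 2.44], [-1.43, 4.57], [0, 2.65], [-2.85, 2.85]. Speed limits (rad/s): [2.79, 2.79, 3.14, 3.14, 3.14, 3.14].

## Interface

Orientations are given as a unit quaternion [x, y, z, w].
In Python, from rig import robot, camera, camera_info gives the robot as it stands.
- The arm moves only by the shell command python3 -m inch 'ROWS' [FORCE]. ROWS is JSON, a list that holds one entry, the list of rows, each a list of 5 numbers: the shift along the tool's x, y, z in cm, then the turn about the tool's x in rad, then the opening, from 0 (shut) to 1 (fully open). A call has 1 to 8 rows; each row shifts and turns the pose as measured when the row begins, along the tool's axes as they then stand; what a row does not reach is not made up. A row lasts 1/12 s, in which the tool goes at most 41.7 mm and 7.16 degrees, less where a joint would pass 70% of its speed; a pose out of reach is approached as far as the arm can. A call with a gripper value outside its range is refused whole. The fingers move at their own pace and stop on an object; FORCE is the grip in N (left out, the last holds). Time passes only in rows, so rows that do not move let the fingers close. It gives the time, the measured TCP pose, the force and the opening at its end, in the units of the state.
- robot.get_obs(): the state, without advancing time (a new reading comes with each control period).
- camera(name): name is "scene" or "top" or "wrist"; returns the picture (384x512x3 uint8, red, green, blue); there is no depth.
- camera_info(name): a dict with "camera_matrix" (3x3 intrinsics, pixels), "rvec" (rotation vector, rad) and "tvec" (3), from world to camera coordinates, as OpenCV has them. Camera axes: x right, y down, z forward; pixel columns grow to the right and rows downward; lengths in m; the calibration is good to about 2 mm. A picture is of the moment at which its call begins: read the wrist's pose just before it. camera_info takes no time and is no camera call; for the wrist camera it gives the pose at the moment of the call.
- robot.hand_in(): hands the job in, once; it reports no verdict.
The state is a dict: "time": time; "q": joint angles; "joint_velocities": joint speeds; "joint_torque": joint torques, N m; "position": TCP position; "tool_rot": TCP orientation; "ft_force": force on the tool from outside, world axes, zero at the start; "moment": the same for the moment, N m; "grip_width": finger opening in m.
Only numpy, scipy, OpenCV 4.12 (cv2) and the standard library are available. Lean on these libraries where they do the work, as an engineer would, in place of code of your own. Each camera call takes 0.05 s, during which the arm holds its last target. There are 200 camera calls.

## Working session

There is one attempt and no reset: what is moved stays moved. The work goes in short steps, Python scripts to look and compute and a shell command to move; the robot and the scene stay as the last step left them, time stands still between calls to the robot, and variables do not carry over. Pictures are saved under pics/ and viewed, about 8 in all and at most 12, crops included, and the job is handed in when it is done.

```bash
ls; mkdir -p pics
python3 - <<'E'
from rig import robot,camera,camera_info
import cv2,numpy as np
o=robot.get_obs();print({k:np.round(v,3).tolist() for k,v in o.items()})
ims=[]
for n in("scene","top"):
    im=camera(n);cv2.imwrite(f"pics/{n}0.png",im[:,:,::-1])
    ci=camera_info(n);R=cv2.Rodrigues(np.array(ci['rvec']))[0];print(n,np.array(ci['camera_matrix']).tolist(),(-R.T@np.array(ci['tvec']).ravel()).round(3),R[2].round(3))
E
```

```text
pics
{'time': 0.0, 'q': [0.979, 0.528, 1.434, 0.0, 1.181, -0.178], 'joint_velocities': [-0.001, 0.001, 0.0, -0.002, -0.0, 0.0], 'joint_torque': [0.0, -44.004, -17.659, 0.063, 0.058, -0.0], 'position': [0.251, 0.572, 0.233], 'tool_rot': [0.145, 0.692, -0.146, 0.692], 'ft_force': [-0.272, -0.397, 1.104], 'moment': [0.065, -0.056, 0.028], 'grip_width': 0.087}
scene [[372.61348285258674, 0.0, 252.2761143107605], [0.0, 372.61348285258674, 188.30979800737705], [0.0, 0.0, 1.0]] [-0.127 -0.424  0.722] [ 0.663  0.371 -0.65 ]
top [[493.78754450779536, 0.0, 247.09504315863256], [0.0, 493.78754450779536, 194.84180811999704], [0.0, 0.0, 1.0]] [ 0.308 -0.086  1.58 ] [ 0.123 -0.007 -0.992]
```

View pics/scene0.png

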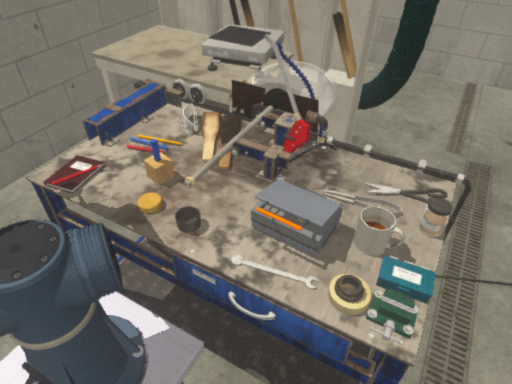

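View pics/top0.png

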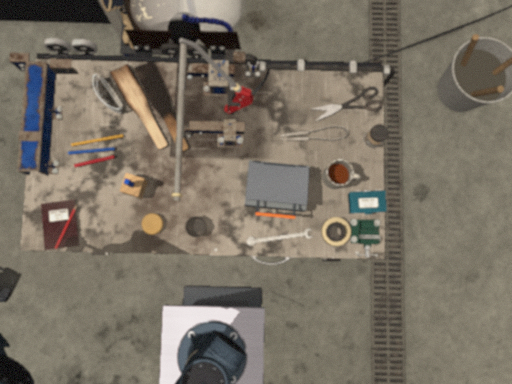

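The scene view shows the orange bar at about (280,218), the pin in its stand at (157,158), and the pipe at (230,150). In the top view the bar is at (275,215), the pin at (128,183) and the pipe end at (177,195). Next I'll measure the bar and pin by colour in both views.

```bash
cat > h.py <<'E'
import cv2,numpy as np
from rig import robot,camera,camera_info
def cam(n):
    c=camera_info(n);K=np.array(c['camera_matrix']);R=cv2.Rodrigues(np.array(c['rvec'],float))[0];t=np.array(c['tvec'],float).ravel();return K,R,t
def ray(c,uv):
    K,R,t=c;d=R.T@np.linalg.solve(K,[uv[0],uv[1],1.]);return -R.T@t,d
def onz(c,uv,z):
    o,d=ray(c,uv);return o+d*(z-o[2])/d[2]
def tri(c1,u1,c2,u2):
    P=[c[0]@np.c_[c[1],c[2]] for c in(c1,c2)]
    X=cv2.triangulatePoints(P[0],P[1],np.array(u1,float),np.array(u2,float)).ravel();return X[:3]/X[3]
def proj(c,X):
    p=c[0]@(c[1]@np.asarray(X)+c[2]);return p[:2]/p[2]
def mask(im,lo,hi,roi=None):
    h=cv2.cvtColor(im,cv2.COLOR_RGB2HSV);m=cv2.inRange(h,lo,hi)
    if roi:
        z=np.zeros_like(m);a,b,c,d=roi;z[b:d,a:c]=m[b:d,a:c];m=z
    return m
def ends(m):
    y,x=np.nonzero(m);p=np.c_[x,y].astype(float);c=p.mean(0);v=np.linalg.svd(p-c,full_matrices=False)[2][0]
    v*=np.sign(v[0]);s=(p-c)@v;return c,c+v*(s.min()-.5),c+v*(s.max()+.5),len(p)
E
python3 - <<'E'
from h import *
S,T=cam('scene'),cam('top')
s=cv2.imread('pics/scene0.png')[:,:,::-1].copy();t=cv2.imread('pics/top0.png')[:,:,::-1].copy()
a=ends(mask(s,(5,170,120),(18,255,255),(245,195,315,240)));b=ends(mask(t,(5,150,120),(18,255,255),(245,205,305,225)))
print(a,b)
for i in range(3):print('bar',tri(S,a[i],T,b[i]).round(4))
ms=mask(s,(105,120,40),(130,255,255),(135,135,175,165));mt=mask(t,(105,100,40),(130,255,255),(118,172,150,200))
print(ends(ms),ends(mt))
for m,n in((ms,'s'),(mt,'t')):
    print(n,cv2.boundingRect(m))
print('tri',tri(S,ends(ms)[0],T,ends(mt)[0]),onz(T,ends(mt)[0],.132))
a=cv2.resize(t[160:235,110:340],None,fx=3.4,fy=3.4,interpolation=cv2.INTER_CUBIC)
b=cv2.resize(s[125:260,135:345],(782,503),interpolation=cv2.INTER_CUBIC)[:330]
b2=np.zeros((330,782,3),np.uint8)
cv2.imwrite('pics/c1.png',np.vstack([a,b[:, :782]])[:,:,::-1])
E
```

```text
(array([278.90374332, 218.35828877]), array([255.97308175, 207.85785621]), array([301.27417823, 228.60218175]), 187) (array([274.91056911, 214.91869919]), array([255.3929247, 213.1791203]), array([294.53161778, 216.66749434]), 123)
bar [ 0.4322 -0.1812  0.1117]
bar [ 0.4349 -0.1218  0.115 ]
bar [ 0.4283 -0.2396  0.1118]
(array([153.15686275, 146.81045752]), array([136.71436743, 135.59838286]), array([162.89040226, 153.44772088]), 153) (array([128.34482759, 182.34482759]), array([124.38233301, 180.07191394]), array([132.67478013, 184.8285176 ]), 29)
s (135, 139, 32, 21)
t (125, 180, 8, 6)
tri [0.51729998 0.26219121 0.11010496] [0.51569428 0.25548144 0.132     ]
```

View pics/c1.png

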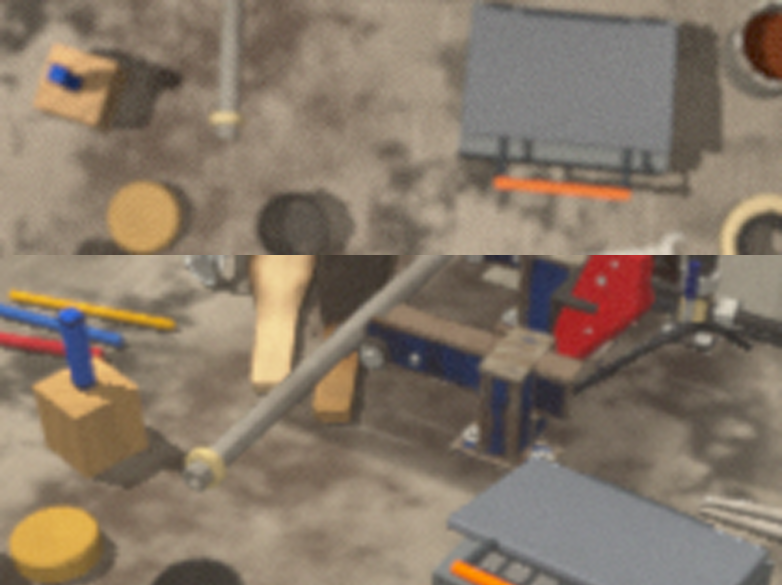

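The crops agree with the sizes given: bar triangulated at z ≈ 0.112 m and 118 mm long, so the lid is at about 0.2 rad and the controller yaw about -0.06. The pin handle looks upright in its stand. Now I'll work out the moves to the bar.

```bash
cat >> h.py <<'E'
from scipy.spatial.transform import Rotation as Ro
def togo(p,yaw=None):
    """shift (cm) in tool axes to TCP target p, and turn about tool x to bring tool y to world angle yaw"""
    o=robot.get_obs();R=Ro.from_quat(o['tool_rot']).as_matrix()
    ty=np.arctan2(R[1,1],R[0,1])
    print('t',round(o['time'],2),'pos',np.round(o['position'],4),'toolx',R[:,0].round(3),'y ang',ty.round(3),'F',np.round(o['ft_force'],1),'w',round(o['grip_width'],4),'q6',round(o['q'][5],2))
    if yaw is not None:
        d=(yaw-ty+np.pi/2)%np.pi-np.pi/2;turn=-d;print('turn',round(turn,3));R=R@Ro.from_rotvec([turn,0,0]).as_matrix()
    print('shift',(R.T@(np.array(p)-o['position'])*100).round(2))
E
python3 - <<'E'
from h import *
togo([.45,.45,.25],-.056)
togo([.432,-.181,.16],-.056)
o=robot.get_obs();print(Ro.from_quat(o['tool_rot']).as_matrix().round(3))
E
```

```text
t 0.1 pos [0.2509 0.5717 0.2327] toolx [-0.001 -0.002 -1.   ] y ang 1.157 F [ 0.6  0.2 -0.4] w 0.087 q6 -0.18
turn 1.213
shift [-1.74 20.56 11.04]
t 0.1 pos [0.2509 0.5717 0.2327] toolx [-0.001 -0.002 -1.   ] y ang 1.157 F [ 0.6  0.2 -0.4] w 0.087 q6 -0.18
turn 1.213
shift [ 7.37 22.3  74.13]
[[-0.001  0.402  0.916]
 [-0.002  0.916 -0.402]
 [-1.    -0.002 -0.   ]]
```

```bash
python3 -m inch '[[[0,0,4,0,1],[0,0,4,0,1],[0,0,4,0,1],[0,0,4,0,1],[-0.5,0,4,0,1],[-0.5,0,0,0.12,0.5],[0,0,0,0.12,0.4],[0,0,0,0.12,0.4]]]'; python3 -m inch '[[[0,0,0,0.12,0.4],[0,0,0,0.12,0.4],[0,0,0,0.12,0.4],[0,0,0,0.12,0.4],[0,0,0,0.12,0.4],[0,0,0,0.12,0.4],[0,0,0,0.12,0.4],[0,0,0,0.12,0.4]]]'; python3 -c "
from h import *
togo([.432,-.181,.16],-.056)"
```

```text
time: 0.77
position: [0.4398, 0.4867, 0.2369]
tool_rot: [0.264, 0.656, -0.271, 0.653]
ft_force: [0.2, 0.1, -0.4]
grip_width: 0.0745
time: 1.43
position: [0.4394, 0.4831, 0.2314]
tool_rot: [-0.54, -0.447, 0.556, -0.447]
ft_force: [-0.1, 0.3, 0.4]
grip_width: 0.0356
t 1.43 pos [0.4394 0.4831 0.2314] toolx [-0.016 -0.014 -1.   ] y ang -0.203 F [-0.1  0.3  0.4] w 0.0356 q6 0.87
turn -0.147
shift [ 8.1   3.09 66.23]
```

```bash
python3 -m inch '[[[-0.3,0,4,-0.12,0.4],[-0.3,0,4,-0.03,0.4],[0,0,4,0,0.4],[0,0,4,0,0.4],[0,0,4,0,0.4],[0,0,4,0,0.4],[0,0,4,0,0.4],[0,0,4,0,0.4]]]'; python3 -m inch '[[[0,0,4,0,0.4],[0,0,4,0,0.4],[0,0,4,0,0.4],[0,0,4,0,0.4],[0,0,4,0,0.4],[0,0,4,0,0.4],[0,0,2,0,0.4],[0,0,0,0,0.4]]]'; python3 -c "
from h import *
togo([.432,-.181,.16],-.056)"
```

```text
time: 2.1
position: [0.4115, 0.1604, 0.2369]
tool_rot: [-0.503, -0.49, 0.519, -0.488]
ft_force: [0.3, -0.8, 0.4]
grip_width: 0.0349
time: 2.77
position: [0.3961, -0.1173, 0.2403]
tool_rot: [-0.504, -0.487, 0.521, -0.487]
ft_force: [-0.3, 0.4, 1.1]
grip_width: 0.0343
t 2.77 pos [ 0.3961 -0.1173  0.2403] toolx [-0.017 -0.016 -1.   ] y ang -0.05 F [-0.3  0.4  1.1] w 0.0343 q6 -0.48
turn 0.006
shift [8.07 4.07 6.03]
```

```bash
python3 -m inch '[[[0,2,3,0,0.4],[1,2,3,0,0.4],[1,0,0,0,0.4],[0,0,0,0,0.4]]]'
python3 - <<'E'
from h import *
W=cam('wrist');im=camera('wrist');cv2.imwrite('pics/w1.png',im[:,:,::-1])
m=mask(im,(5,170,120),(18,255,255));e=ends(m);print(e)
for i in range(3):print(onz(W,e[i],.112).round(4))
togo([.432,-.181,.16],-.056)
E
```

```text
time: 3.1
position: [0.4319, -0.1805, 0.2192]
tool_rot: [-0.505, -0.488, 0.521, -0.485]
ft_force: [-0.4, 0.5, -0.4]
grip_width: 0.035
(array([264.97043011, 187.30107527]), array([263.69663965, 249.59613997]), array([266.31536257, 121.52679162]), 372)
[ 0.4331 -0.1799  0.112 ]
[ 0.4287 -0.2418  0.112 ]
[ 0.4371 -0.1224  0.112 ]
t 3.15 pos [ 0.4328 -0.181   0.22  ] toolx [-0.017 -0.015 -1.   ] y ang -0.053 F [ 1.1 -0.8  0.3] w 0.0345 q6 -0.55
turn 0.003
shift [ 6.    0.02 -0.1 ]
```

View pics/w1.png

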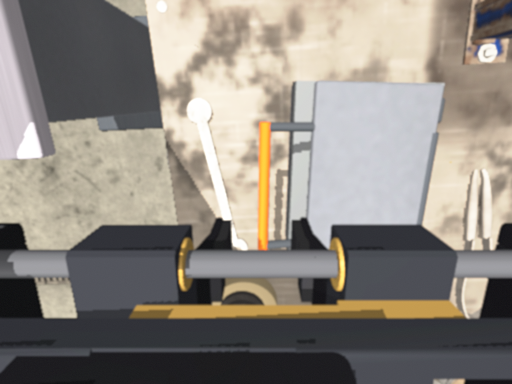

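The bar runs down column 264, centred between the fingers, and the wrist ray puts it at (0.433, -0.181). I'll descend and pinch it.

```bash
python3 -m inch '[[[4,0.05,0,0,0.4],[4,0.05,0,0,0.4],[2.5,0.1,0,0,0.4],[0.8,0,0,0,0.4],[0,0,0,0,0.4]]]'; python3 -c "
from h import *
togo([.433,-.181,.104],-.06)"
```

```text
time: 3.57
position: [0.4361, -0.1793, 0.1079]
tool_rot: [-0.505, -0.485, 0.519, -0.49]
ft_force: [0.5, 0.1, 0.3]
grip_width: 0.0348
t 3.57 pos [ 0.4361 -0.1793  0.1079] toolx [-0.009 -0.019 -1.   ] y ang -0.048 F [0.5 0.1 0.3] w 0.0348 q6 -0.54
turn 0.012
shift [ 0.4  -0.29  0.18]
```

```bash
python3 -m inch '[[[0.4,-0.3,0.1,0,0.4],[0,0,0,0,0],[0,0,0,0,0],[0,0,0,0,0],[0,0,0,0,0],[0,0,0,0,0],[0,0,0,0,0],[0,0,0,0,0]]]' 20
python3 - <<'E'
from h import *
togo([.433,-.181,.104],-.06)
im=camera('wrist');print(ends(mask(im,(5,170,120),(18,255,255))))
p=np.array(robot.get_obs()['position']);b=p+[0,0,.008]
x=np.array([.998,-.06,0]);th=np.arcsin((b[2]-.079)/.162);h=b+x*.162*np.cos(th);h[2]=.079
print('hinge',h,th)
R=Ro.from_quat(robot.get_obs()['tool_rot']).as_matrix();pr=p
for a in np.linspace(th,1.745,9)[1:]:
    q=h+.162*(-np.cos(a)*x+np.sin(a)*np.array([0,0,1]))-[0,0,.008];print(round(a,2),q.round(3),((R.T@(q-pr))*100).round(2));pr=q
E
```

```text
time: 4.23
position: [0.4323, -0.1793, 0.1096]
tool_rot: [-0.503, -0.485, 0.518, -0.493]
ft_force: [1.0, 0.2, -3.8]
grip_width: 0.0092
t 4.23 pos [ 0.4323 -0.1793  0.1096] toolx [-0.007 -0.023 -1.   ] y ang -0.044 F [ 1.   0.2 -3.8] w 0.0092 q6 -0.55
turn 0.016
shift [0.56 0.08 0.15]
(array([262.02916347, 232.50575595]), array([258.83366637, 305.75496927]), array([266.08639611, 139.50329347]), 1303)
hinge [ 0.58936418 -0.18876111  0.079     ] 0.24033741111562112
0.43 [ 0.442 -0.18   0.138] [-2.88  0.98  0.08]
0.62 [ 0.457 -0.181  0.165] [-2.65  1.5   0.09]
0.8 [ 0.477 -0.182  0.188] [-2.32  1.97  0.09]
0.99 [ 0.501 -0.183  0.207] [-1.91  2.37  0.08]
1.18 [ 0.528 -0.185  0.221] [-1.43  2.68  0.08]
1.37 [ 0.557 -0.187  0.23 ] [-0.9   2.9   0.07]
1.56 [ 0.587 -0.189  0.233] [-0.35  3.02  0.06]
1.74 [ 0.617 -0.19   0.231] [0.23 3.03 0.04]
```

```bash
python3 -m inch '[[[-1.4,0.4,0,0,0],[-1.4,0.5,0,0,0],[-1.3,0.7,0,0,0],[-1.3,0.8,0,0,0],[-1.2,0.9,0,0,0],[-1.1,1.0,0,0,0]]]' 30; python3 -c "
from h import *
togo([.477,-.182,.188],-.06)"
```

```text
time: 4.78
position: [0.4703, -0.182, 0.1851]
tool_rot: [-0.498, -0.489, 0.523, -0.489]
ft_force: [-2.0, -5.0, -7.0]
grip_width: 0.0091
t 4.78 pos [ 0.4703 -0.182   0.1851] toolx [-0.025 -0.024 -0.999] y ang -0.043 F [-2. -5. -7.] w 0.0091 q6 -0.5
turn 0.017
shift [-0.31  0.66 -0.03]
```

```bash
python3 -m inch '[[[-1.1,1.2,0,0,0],[-1.0,1.3,0,0,0],[-1.0,1.4,0,0,0],[-0.8,1.5,0,0,0],[-0.7,1.5,0,0,0],[-0.5,1.5,0,0,0]]]'; python3 -c "
from h import *
togo([.557,-.187,.232],-.06)"
```

```text
time: 5.28
position: [0.5441, -0.1873, 0.2338]
tool_rot: [-0.487, -0.497, 0.533, -0.482]
ft_force: [-6.2, -2.5, 1.5]
grip_width: 0.0092
t 5.28 pos [ 0.5441 -0.1873  0.2338] toolx [-0.061 -0.029 -0.998] y ang -0.042 F [-6.2 -2.5  1.5] w 0.0092 q6 -0.43
turn 0.018
shift [ 0.1   1.3  -0.11]
```

```bash
python3 -m inch '[[[0.3,1.5,0,0,0],[0.2,1.5,0,0,0],[0,1.5,0,0,0],[0,1.2,0,0,0]]]'
python3 - <<'E'
from h import *
togo([.617,-.19,.231],-.06)
im=camera('scene');cv2.imwrite('pics/s2.png',cv2.resize(im[90:290,160:400],None,fx=2.5,fy=2.5)[:,:,::-1])
E
```

```text
time: 5.62
position: [0.596, -0.1915, 0.2391]
tool_rot: [-0.482, -0.498, 0.538, -0.48]
ft_force: [-4.4, -1.2, -1.9]
grip_width: 0.009
t 5.62 pos [ 0.596  -0.1915  0.2391] toolx [-0.074 -0.036 -0.997] y ang -0.043 F [-4.4 -1.2 -1.9] w 0.009 q6 -0.39
turn 0.017
shift [ 0.65  2.14 -0.3 ]
```

View pics/s2.png

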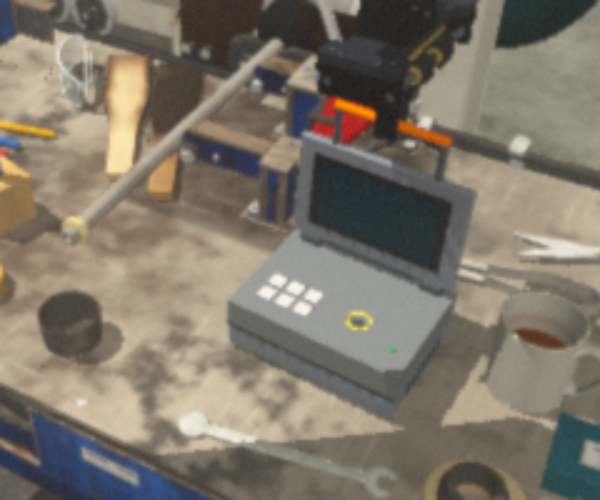

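The lid is nearly upright with the bar still held, and the yellow ring shows at about (303,218) in full-frame pixels. I'll measure the bar angle and the ring in both views.

```bash
cat >> h.py <<'E'
def meas():
    S,T=cam('scene'),cam('top');s=camera('scene');t=camera('top')
    a=ends(mask(s,(5,170,120),(18,255,255),(280,115,350,165)))
    b=ends(mask(t,(5,150,120),(18,255,255),(240,130,310,225)))
    print(a[3],b[3])
    for i in(1,2):
        X=tri(S,a[i],T,b[i]);print('bar',X.round(4),proj(S,X)-a[i])
    for c,im,roi in((S,s,(290,205,318,232)),(T,t,(255,150,310,210))):
        m=mask(im,(22,110,110),(35,255,255),roi);k=cv2.boundingRect(m);y,x=np.nonzero(m)
        hull=cv2.convexHull(np.c_[x,y].astype(np.int32));M=cv2.moments(hull);u=np.array([M['m10']/M['m00'],M['m01']/M['m00']])
        print('ring',len(x),k,u.round(2),onz(c,u,.068).round(4))
E
python3 - <<'E'
from h import *
meas()
E
```

```text
174 9
bar [ 0.5664 -0.2037  0.2933] [25.69070058 -4.05204812]
bar [ 0.5932 -0.2501  0.2384] [-0.79171146  0.03040746]
ring 27 (299, 215, 10, 7) [303.28 218.  ] [ 0.5034 -0.216   0.068 ]Traceback (most recent call last):
  File "<stdin>", line 2, in <module>
  File "h.py", line 40, in meas
    hull=cv2.convexHull(np.c_[x,y].astype(np.int32));M=cv2.moments(hull);u=np.array([M['m10']/M['m00'],M['m01']/M['m00']])
                                                                                     ~~~~~~~~^~~~~~~~~
ZeroDivisionError: float division by zero
```

```bash
python3 -m inch '[[[0.3,1.2,0,0,0],[0.3,1.2,0,0,0],[0.3,0.8,0,0,0],[0,0,0,0,0]]]'
python3 - <<'E'
from h import *
togo([.617,-.19,.231],-.06)
S=cam('scene');s=camera('scene')
m=mask(s,(5,170,120),(18,255,255),(280,115,365,165));a=ends(m);print(a)
for u in a[1:3]:
    o,d=ray(S,u)  # cast onto lid circle: horizontal plane at candidate heights
    for z in(.2405,.2385):print(u.round(1),z,(o+d*(z-o[2])/d[2]).round(4))
E
```

```text
time: 6.1
position: [0.6284, -0.1939, 0.2337]
tool_rot: [-0.484, -0.495, 0.536, -0.483]
ft_force: [1.6, -1.3, -4.4]
grip_width: 0.0087
t 6.1 pos [ 0.6284 -0.1939  0.2337] toolx [-0.065 -0.039 -0.997] y ang -0.044 F [ 1.6 -1.3 -4.4] w 0.0087 q6 -0.38
turn 0.016
shift [ 0.33 -1.14 -0.33]
(array([320.04545455, 133.37012987]), array([299.09779273, 126.06940167]), array([344.87030164, 142.02214377]), 154)
[299.1 126.1] 0.2405 [ 0.6266 -0.1337  0.2405]
[299.1 126.1] 0.2385 [ 0.6298 -0.1325  0.2385]
[344.9 142. ] 0.2405 [ 0.6146 -0.2552  0.2405]
[344.9 142. ] 0.2385 [ 0.6177 -0.2545  0.2385]
```

```bash
python3 -m inch '[[[0,-0.6,0,0,0],[0,-0.3,0,0,0],[0,0,0,0,0],[0,0,0,0,0]]]'
python3 - <<'E'
from h import *
togo([.619,-.19,.231],-.06)
S=cam('scene');s=camera('scene')
m=mask(s,(5,170,120),(18,255,255),(280,115,365,165));a=ends(m);print(a[3])
h=np.array([.589,-.189,.079]);x=np.array([.998,-.06,0])
for u in a[1:3]:
    o,d=ray(S,u);f=lambda l:o+l*d-h
    from scipy.optimize import brentq
    g=lambda l:np.hypot(f(l)@x,f(l)[2])-.162
    l=brentq(g,.5,(.17-o[2])/d[2]) if g(.5)*g((.17-o[2])/d[2])<0 else None
    print(l and (o+l*d).round(4),l and np.arctan2(f(l)[2],-(f(l)@x)))
E
```

```text
time: 6.48
position: [0.6206, -0.1933, 0.2354]
tool_rot: [-0.487, -0.492, 0.534, -0.486]
ft_force: [2.8, 0.2, 0.0]
grip_width: 0.0088
t 6.48 pos [ 0.6206 -0.1933  0.2354] toolx [-0.054 -0.04  -0.998] y ang -0.045 F [2.8 0.2 0. ] w 0.0088 q6 -0.38
turn 0.015
shift [ 0.43 -0.15 -0.34]
151
None None
[ 0.6125 -0.2539  0.2387] 1.740519119431734
```

```bash
python3 -m inch '[[[0,0,0,0,0.3],[0,0,0,0,0.35],[0,0,0,0,0.35],[0,0,0,0,0.35],[-2,0,0,0,0.35],[-3,0,0,0,0.35],[-3,0,0,0,0.35],[0,0,0,0,0.35]]]'
python3 - <<'E'
from h import *
togo([.619,-.19,.231],-.06)
S=cam('scene');s=camera('scene');T=cam('top');t=camera('top')
a=ends(mask(s,(5,170,120),(18,255,255),(280,115,365,165)));print(a)
h=np.array([.589,-.189,.079]);x=np.array([.998,-.06,0])
for u in a[:3]:
  for z in (.2405,.2385,.2365):
    o,d=ray(S,u);X=o+d*(z-o[2])/d[2];print(X.round(4),np.arctan2(X[2]-.079,-(X-h)@x).round(3),np.hypot(X[2]-.079,(X-h)@x).round(4))
cv2.imwrite('pics/t2.png',cv2.resize(np.hstack([t[80:240,110:330],s[90:250,240:400]]),None,fx=2,fy=2)[:,:,::-1])
E
```

```text
time: 7.2
position: [0.6186, -0.1885, 0.3123]
tool_rot: [-0.482, -0.499, 0.538, -0.478]
ft_force: [1.9, -0.8, 0.7]
grip_width: 0.0302
t 7.2 pos [ 0.6186 -0.1885  0.3123] toolx [-0.077 -0.032 -0.997] y ang -0.044 F [ 1.9 -0.8  0.7] w 0.0302 q6 -0.39
turn 0.016
shift [ 8.11  0.66 -0.15]
(array([318.6185567 , 134.19072165]), array([297.5100156 , 126.88699661]), array([343.89682037, 142.93720424]), 194)
[ 0.6158 -0.1895  0.2405] 1.735 0.1637
[ 0.6189 -0.1885  0.2385] 1.756 0.1623
[ 0.622  -0.1876  0.2365] 1.776 0.1609
[ 0.6212 -0.1319  0.2405] 1.746 0.164
[ 0.6243 -0.1307  0.2385] 1.767 0.1626
[ 0.6274 -0.1295  0.2365] 1.788 0.1613
[ 0.6098 -0.2545  0.2405] 1.722 0.1634
[ 0.6128 -0.2538  0.2385] 1.743 0.1619
[ 0.6159 -0.2531  0.2365] 1.763 0.1605
```

View pics/t2.png

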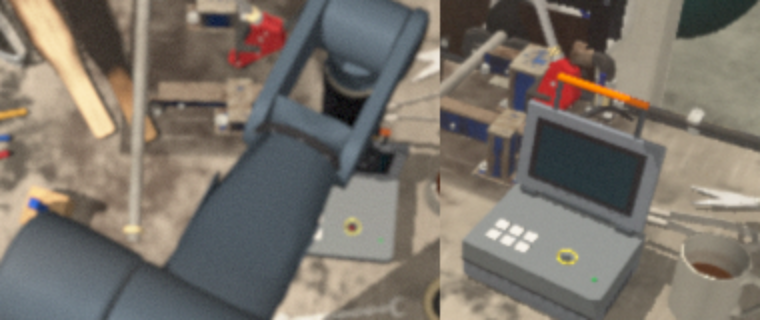

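The free lid reads about 1.755 rad (100.5°), and the ring and hole are clear in front of it. Next I'll go to a spot beside the pin and measure it with the wrist camera.

```bash
python3 -m inch '[[[0,-4,0,0,0.5],[0,-4,0,0,0.5],[0,-3,0,0,0.5],[0,0,-4,0,0.5],[0,0,-4,0,0.5],[0,0,-4,0,0.5],[0,0,-4,0,0.5],[0,0,-4,0,0.5]]]'; python3 -m inch '[[[0,0,-4,0,0.5],[0,0,-4,0,0.5],[1,0,-3,0,0.5],[1,0,-2,0,0.5],[1,0,0,0,0.5],[1,0,0,0,0.5],[0,0,0,0,0.5]]]'
python3 - <<'E'
from h import *
togo([.516,.255,.25])
W=cam('wrist');im=camera('wrist');cv2.imwrite('pics/w3.png',im[:,:,::-1])
E
```

```text
time: 7.97
position: [0.5022, 0.0149, 0.2957]
tool_rot: [-0.48, -0.505, 0.548, -0.462]
ft_force: [0.4, 0.4, 0.6]
grip_width: 0.0435
time: 8.55
position: [0.494, 0.1585, 0.241]
tool_rot: [-0.471, -0.514, 0.551, -0.459]
ft_force: [-0.3, -0.6, -0.6]
grip_width: 0.0436
t 8.55 pos [0.494  0.1585 0.241 ] toolx [-0.134 -0.022 -0.991] y ang -0.051 F [-0.3 -0.6 -0.6] w 0.0436 q6 0.15
shift [-1.4   1.57 -9.71]
```

View pics/w3.png

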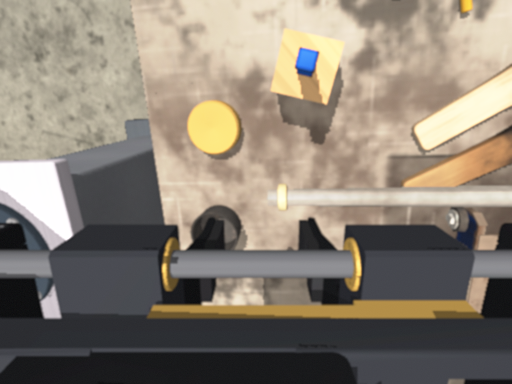

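The pin handle top shows at (307,61), in a stand turned about 20°, and the cake and cup are clear. The tool has crept to a 0.13 rad tilt, so I'll test which motions undo it.

```bash
s(){ python3 -c "
from h import *
togo([.516,.255,.25])" | head -1; }
python3 -m inch '[[[0,3,0,0,0.5],[0,3,0,0,0.5],[0,0,0,0,0.5],[0,0,0,0,0.5]]]' >/dev/null; s
python3 -m inch '[[[0,-3,0,0,0.5],[0,-3,0,0,0.5],[0,0,0,0,0.5],[0,0,0,0,0.5]]]'>/dev/null; s
python3 -m inch '[[[-3,0,0,0,0.5],[-3,0,0,0,0.5],[0,0,0,0,0.5],[0,0,0,0,0.5]]]'>/dev/null; s
python3 -m inch '[[[3,0,0,0,0.5],[3,0,0,0,0.5],[0,0,0,0,0.5],[0,0,0,0,0.5]]]'>/dev/null; s
python3 -m inch '[[[0,0,-3,0,0.5],[0,0,-2,0,0.5],[0,0,0,0,0.5],[0,0,0,0,0.5]]]'>/dev/null; s
python3 -m inch '[[[0,0,0,0,0.5],[0,0,0,0,0.5],[0,0,0,0,0.5],[0,0,0,0,0.5]]]'>/dev/null; s
```

```text
t 8.93 pos [0.5527 0.1537 0.232 ] toolx [-0.141 -0.023 -0.99 ] y ang -0.053 F [-0.8 -0.4 -0.1] w 0.0433 q6 0.14
t 9.27 pos [0.4903 0.1544 0.2396] toolx [-0.144 -0.023 -0.989] y ang -0.057 F [ 0.9 -0.1  0.5] w 0.0436 q6 0.15
t 9.6 pos [0.4975 0.1547 0.3013] toolx [-0.147 -0.024 -0.989] y ang -0.059 F [ 0.  -0.4 -0.1] w 0.0436 q6 0.15
t 9.93 pos [0.4914 0.1527 0.242 ] toolx [-0.139 -0.023 -0.99 ] y ang -0.06 F [ 0.3 -0.3  0.5] w 0.0435 q6 0.15
t 10.27 pos [0.4961 0.2028 0.2422] toolx [-0.139 -0.023 -0.99 ] y ang -0.063 F [ 0.3 -0.7  0.8] w 0.0435 q6 0.24
t 10.6 pos [0.4973 0.2007 0.2442] toolx [-0.137 -0.024 -0.99 ] y ang -0.064 F [-0.2 -0.   0.3] w 0.0435 q6 0.24
```

Tilt barely changes under slow moves, so I won't fight it. Gripping with the jaws roughly along world y keeps the pin upright despite the tilt, and also keeps the body clear of the lid. I'll measure the pin and stand from here.

Run:
```python
from h import *
W=cam('wrist');im=camera('wrist')
m=mask(im,(108,150,40),(128,255,255),(230,20,400,230))
n,l,st,ce=cv2.connectedComponentsWithStats(m);i=1+st[1:,4].argmax();print(st[i],ce[i])
mb=(l==i).astype(np.uint8)
r=cv2.minAreaRect(cv2.findContours(mb,0,1)[0][0]);print(r)
for z in(.132,.12):print('pin',onz(W,ce[i],z).round(4))
v=cv2.cvtColor(im,cv2.COLOR_RGB2HSV)[:,:,2][mb>0];print(np.percentile(v,[5,25,50,75,95]))
wd=mask(im,(10,70,120),(24,255,255),(st[i][0]-70,0,st[i][0]+90,st[i][1]+100))|mb*255
n,l,st,ce=cv2.connectedComponentsWithStats(wd);k=1+st[1:,4].argmax();wm=(l==k).astype(np.uint8)
c=max(cv2.findContours(wm,0,1)[0],key=cv2.contourArea);r=cv2.minAreaRect(c);b=cv2.boxPoints(r);print('stand',r,[onz(W,p,.062).round(4).tolist() for p in b],'ctr',onz(W,r[0],.062).round(4))
cv2.drawContours(im,[b.astype(np.int32)],0,(255,0,0),1)
cv2.imwrite('pics/w4.png',im[:,:,::-1])
```

```text
[293 102  19  22 177] [303.04519774 113.33898305]
((302.4117736816406, 112.35295104980469), (16.492422103881836, 18.91777801513672), 14.03624439239502)
pin [0.5211 0.2624 0.132 ]
pin [0.5211 0.2616 0.12  ]
[187.4 228.  243.  248.  249.2]
stand ((303.1037292480469, 109.54095458984375), (59.022727966308594, 60.48930358886719), 14.420774459838867) [[0.4813, 0.241, 0.062], [0.5004, 0.2999, 0.062], [0.5579, 0.2816, 0.062], [0.5428, 0.2222, 0.062]] ctr [0.521 0.262 0.062]
```

View pics/w4.png

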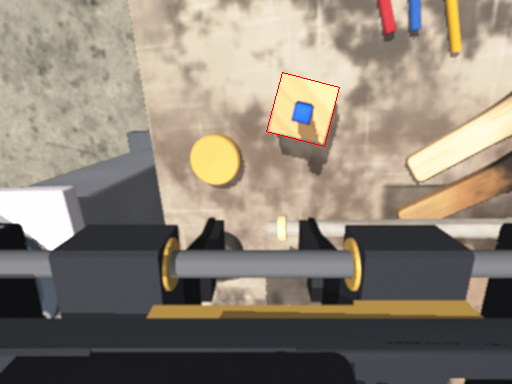

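Pin at (0.521, 0.262), the same from the handle and the stand outline (61 mm square, yaw about -0.29). I'll turn the jaws to 1.28 rad.

```bash
python3 -m inch '[[[0,0,0,-0.12,0.5],[0,0,0,-0.12,0.5],[0,0,0,-0.12,0.5],[0,0,0,-0.12,0.5],[0,0,0,-0.12,0.5],[0,0,0,-0.12,0.5],[0,0,0,-0.12,0.5],[0,0,0,-0.12,0.5]]]'>/dev/null; python3 -m inch '[[[0,0,0,-0.12,0.5],[0,0,0,-0.12,0.5],[0,0,0,-0.1,0.5],[0,0,0,0,0.5]]]'
python3 - <<'E'
from h import *
togo([.521,.262,.16],1.28)
togo([.521,.262,.16])
E
```

```text
time: 11.65
position: [0.4972, 0.1952, 0.2451]
tool_rot: [0.083, 0.746, -0.113, 0.651]
ft_force: [-0.8, -0.4, -0.4]
grip_width: 0.0437
t 11.65 pos [0.4972 0.1952 0.2451] toolx [-0.138 -0.025 -0.99 ] y ang 1.296 F [-0.8 -0.4 -0.4] w 0.0437 q6 -1.13
turn 0.016
shift [7.93 7.6  1.36]
t 11.65 pos [0.4972 0.1952 0.2451] toolx [-0.138 -0.025 -0.99 ] y ang 1.296 F [-0.8 -0.4 -0.4] w 0.0437 q6 -1.13
shift [7.93 7.58 1.48]
```

```bash
python3 -m inch '[[[0,3.8,0.8,0.015,0.5],[2,3.8,0.7,0,0.5],[2,0,0,0,0.5],[2,0,0,0,0.5],[0,0,0,0,0.5]]]'
python3 - <<'E'
from h import *
togo([.520,.262,.092],1.28)
E
```

```text
time: 12.07
position: [0.5273, 0.2631, 0.1783]
tool_rot: [0.095, 0.742, -0.126, 0.652]
ft_force: [-0.5, -0.3, -0.2]
grip_width: 0.0435
t 12.07 pos [0.5273 0.2631 0.1783] toolx [-0.133 -0.023 -0.991] y ang 1.261 F [-0.5 -0.3 -0.2] w 0.0435 q6 -1.0
turn -0.019
shift [8.65 0.21 0.38]
```

```bash
python3 -m inch '[[[3,0.1,0.2,-0.02,0.5],[3,0.1,0.2,0,0.5],[2,0,0,0,0.5],[0.6,0,0,0,0.5],[0,0,0,0,0.5]]]'
python3 - <<'E'
from h import *
togo([.520,.262,.092],1.28)
E
```

```text
time: 12.48
position: [0.5239, 0.2614, 0.0938]
tool_rot: [0.092, 0.741, -0.121, 0.654]
ft_force: [0.0, -0.3, 0.1]
grip_width: 0.0435
t 12.48 pos [0.5239 0.2614 0.0938] toolx [-0.127 -0.022 -0.992] y ang 1.271 F [ 0.  -0.3  0.1] w 0.0435 q6 -1.01
turn -0.009
shift [ 0.22 -0.04 -0.37]
```

```bash
python3 -m inch '[[[0.2,0,-0.3,0,0.5],[0,0,0,0,0.5],[0,0,0,0,0],[0,0,0,0,0],[0,0,0,0,0],[0,0,0,0,0],[0,0,0,0,0],[0,0,0,0,0]]]' 40;python3 -m inch '[[[0,0,0,0,0],[0,0,0,0,0],[0,0,0,0,0],[0,0,0,0,0]]]' 40
python3 - <<'E'
from h import *
togo([.520,.262,.092],1.28)
im=camera('wrist');im2=camera('scene');cv2.imwrite('pics/w5.png',np.hstack([cv2.resize(im,(480,360)),cv2.resize(im2[110:200,110:190],(320,360))])[:,:,::-1])
E
```

```text
time: 13.15
position: [0.5261, 0.2636, 0.1]
tool_rot: [0.096, 0.736, -0.12, 0.659]
ft_force: [1.1, 1.1, -1.0]
grip_width: 0.0155
time: 13.48
position: [0.5261, 0.2637, 0.1]
tool_rot: [0.096, 0.736, -0.12, 0.659]
ft_force: [0.4, 0.5, -0.4]
grip_width: 0.0154
t 13.48 pos [0.5261 0.2637 0.1   ] toolx [-0.113 -0.017 -0.993] y ang 1.267 F [ 0.4  0.5 -0.4] w 0.0154 q6 -1.01
turn -0.013
shift [ 0.87 -0.3  -0.45]
```

View pics/w5.png

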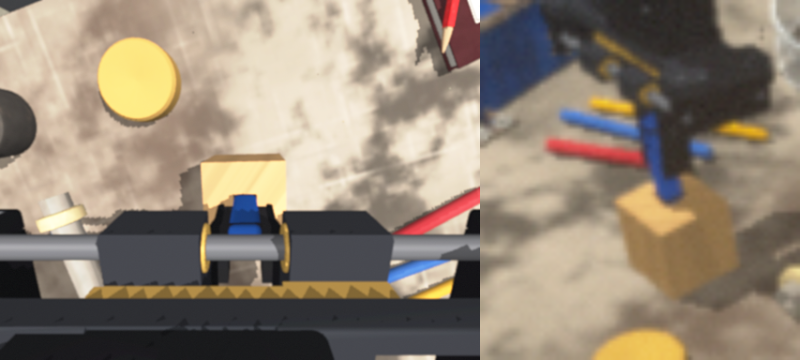

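Both jaws are on the blue handle (opening 15.4 mm). I'll compute the tip offset and a lift that is vertical in the world.

Run:
```python
from h import *
o=robot.get_obs();R=Ro.from_quat(o['tool_rot']).as_matrix();print(R.round(3))
d=R.T@(np.array([.521,.262,.007])-o['position']);print('tip in tool',d.round(4));print('up 1cm',R[2].round(3))
```

```text
[[-0.113  0.299  0.947]
 [-0.017  0.953 -0.303]
 [-0.993 -0.05  -0.103]]
tip in tool [0.093  0.0015 0.0051]
up 1cm [-0.993 -0.05  -0.103]
```

```bash
python3 -m inch '[[[-1.5,-0.1,-0.15,0,0],[-1.5,-0.1,-0.15,0,0],[-2,-0.1,-0.2,0,0],[-2,-0.1,-0.2,0,0],[-2,-0.1,-0.2,0,0],[-2.5,-0.1,-0.2,0,0],[-2,0,-0.2,0,0],[0,0,0,0,0]]]' 40
python3 - <<'E'
from h import *
togo([.516,.262,.22])
S=cam('scene');s=camera('scene')
p=robot.get_obs();R=Ro.from_quat(p['tool_rot']).as_matrix();P=np.array(p['position'])
tip=P+R@np.array([.093,.0015,.0051]);print('tip est',tip.round(4),'px',proj(S,tip),'P px',proj(S,P))
u=proj(S,P).astype(int);a,b=max(u[0]-40,0),max(u[1]-30,0)
cv2.imwrite('pics/s6.png',cv2.resize(s[b:b+90,a:a+90],(600,600),interpolation=cv2.INTER_CUBIC)[:,:,::-1]);print(a,b)
E
```

```text
time: 14.25
position: [0.5275, 0.2644, 0.2379]
tool_rot: [0.096, 0.737, -0.12, 0.658]
ft_force: [0.4, 0.4, 0.1]
grip_width: 0.0155
t 14.25 pos [0.5275 0.2644 0.2379] toolx [-0.115 -0.016 -0.993] y ang 1.265 F [0.4 0.4 0.1] w 0.0155 q6 -1.0
shift [ 1.91 -0.49 -0.83]
tip est [0.521  0.2624 0.1431] px [153.34457778 136.34180924] P px [148.45715749 105.86734109]
108 75
```

View pics/s6.png

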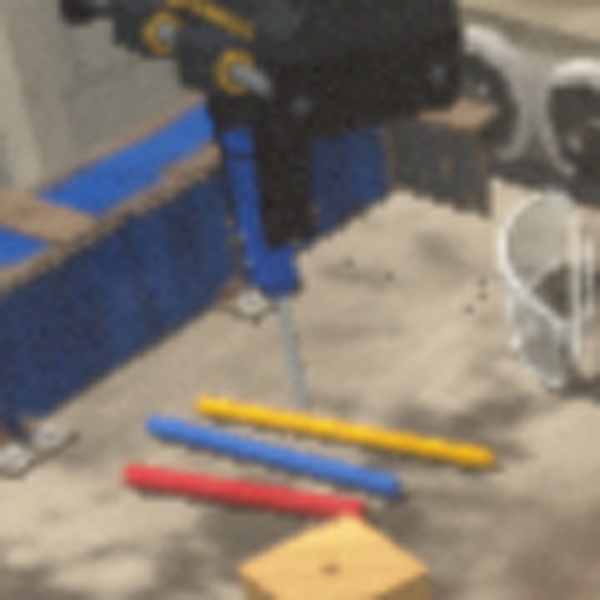

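The tip shows at (153.6,135.7), within 1 px of the predicted (153.3,136.3), so the tip model holds and the pin is straight in the grip. Now I'll cross to the controller.

```bash
cat >> h.py <<'E'
def totip(tip,off=(.093,.0015,.0051)):
    o=robot.get_obs();R=Ro.from_quat(o['tool_rot']).as_matrix();P=np.array(o['position']);c=P+R@np.array(off)
    print('t',round(o['time'],2),'tip',c.round(4),'toolx',R[:,0].round(3),'F',np.round(o['ft_force'],1),'w',round(o['grip_width'],4),'shift',(R.T@(np.array(tip)-c)*100).round(2));return c
E
python3 -m inch '[[[0,-3.8,1.1,0,0],[0,-3.8,1.1,0,0],[0,-3.8,1.1,0,0],[0,-3.8,1.1,0,0],[0,-3.8,1.1,0,0],[0,-3.8,1.1,0,0],[0,-3.8,1.1,0,0],[0,0,0,0,0]]]'; python3 -c "
from h import *
totip([.5045,-.2155,.12])"
```

```text
time: 14.97
position: [0.5136, -0.021, 0.2292]
tool_rot: [0.091, 0.744, -0.118, 0.652]
ft_force: [0.1, 0.0, -1.1]
grip_width: 0.0161
t 14.97 tip [ 0.5064 -0.0227  0.1364] toolx [-0.134 -0.017 -0.991] F [ 0.1  0.  -1.1] w 0.0161 shift [  1.98 -18.39   5.68]
```

```bash
python3 -m inch '[[[0,-3.8,1.2,0,0],[0,-3.8,1.2,0,0],[0,-3.8,1.2,0,0],[0,-3.8,1.2,0,0],[0,0,0,-0.12,0],[0,0,0,-0.1,0],[0,0,0,0,0],[0,0,0,0,0]]]'
python3 - <<'E'
from h import *
c=totip([.5045,-.2155,.11])
togo([.5,-.2,.2],1.5)
S=cam('scene');T=cam('top');s=camera('scene');t=camera('top');print(proj(S,c),proj(T,c))
print('topring',onz(T,(286.5,193.5),.068))
A=cv2.resize(s[160:240,255:335],(400,400),interpolation=cv2.INTER_CUBIC);B=cv2.resize(t[155:225,250:320],(400,400),interpolation=cv2.INTER_CUBIC)
cv2.imwrite('pics/s7.png',np.hstack([A,B])[:,:,::-1])
E
```

```text
time: 15.63
position: [0.5069, -0.1821, 0.2175]
tool_rot: [0.023, 0.759, -0.031, 0.649]
ft_force: [-0.3, 0.0, 0.5]
grip_width: 0.0158
t 15.63 tip [ 0.4976 -0.1815  0.1249] toolx [-0.155 -0.005 -0.988] F [-0.3  0.   0.5] w 0.0158 shift [ 1.38 -3.31  1.17]
t 15.63 pos [ 0.5069 -0.1821  0.2175] toolx [-0.155 -0.005 -0.988] y ang 1.496 F [-0.3  0.   0.5] w 0.0158 q6 -1.97
turn -0.004
shift [ 1.85 -1.8  -0.28]
[291.2537115  197.64556295] [275.7475507  192.57993538]
topring [ 0.50301438 -0.21850347  0.068     ]
```

View pics/s7.png

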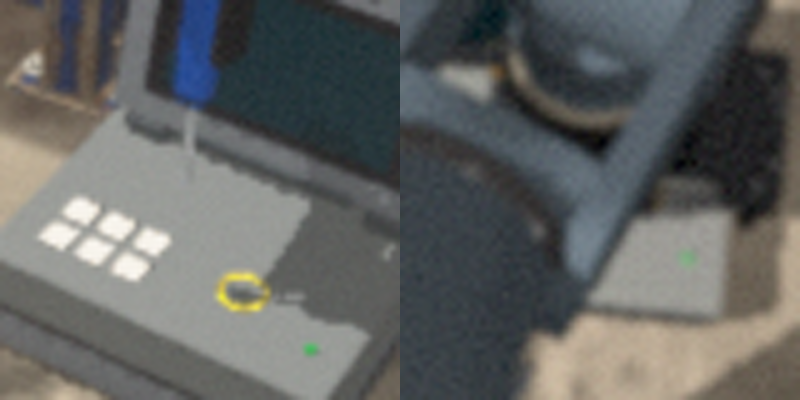

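The tip shows at about (293,196) in the scene view against a predicted (291.3,197.6), and the ring at (303.6,218.4). That leaves a couple of mm to settle, so I'll hover just over the hole and compare both in the same camera numerically.

```bash
python3 - <<'E'
from rig import camera;import numpy as np
np.save('ref.npy',camera('scene'))
E
python3 -m inch '[[[0.8,-1.7,0.6,0,0],[1,-1.6,0.6,0,0],[1,0,0,0,0],[0.8,0,0,0,0],[0,0,0,0,0],[0,0,0,0,0]]]'
python3 - <<'E'
from h import *
c=totip([.504,-.2165,.085])
S=cam('scene');s=camera('scene');np.save('s8.npy',s);ref=np.load('ref.npy')
o=robot.get_obs();R=Ro.from_quat(o['tool_rot']).as_matrix();P=np.array(o['position'])
for l in(.038,.055,.075,.093):print(l,proj(S,P+R@np.array([l,.0015,.0051])).round(1))
m=mask(s,(108,150,60),(128,255,255),(280,150,330,215));y,x=np.nonzero(m)
for r in range(y.min(),y.max()+1):print(r,x[y==r].min(),x[y==r].max(),end=' | ')
print()
g=s.astype(int).sum(2)-ref.astype(int).sum(2)
b=int(y.max())
for r in range(b-1,b+24,1):
    print(r,np.where(abs(g[r,290:320])>45)[0]+290)
E
```

```text
time: 16.28
position: [0.5133, -0.2188, 0.1775]
tool_rot: [0.021, 0.759, -0.031, 0.651]
ft_force: [-0.2, 0.8, -0.6]
grip_width: 0.0159
t 16.28 tip [ 0.5043 -0.2185  0.0848] toolx [-0.153 -0.008 -0.988] F [-0.2  0.8 -0.6] w 0.0159 shift [-0.02  0.2  -0.05]
0.038 [308.4 194.6]
0.055 [307.3 200.5]
0.075 [306.  207.3]
0.093 [304.9 213.3]
171 309 312 | 172 308 313 | 173 308 313 | 174 308 313 | 175 310 313 | 176 307 309 | 177 307 312 | 178 307 312 | 179 307 312 | 180 307 312 | 181 306 312 | 182 306 311 | 183 306 311 | 184 306 311 | 185 306 311 | 186 305 311 | 187 305 310 | 188 306 310 | 189 305 310 | 190 305 310 | 191 305 311 | 192 305 311 | 193 305 311 | 194 305 311 | 195 305 310 | 196 308 309 | 
195 [303 304 305 306 317 318 319]
196 [304 305 306 307 308 309 316 317 318]
197 [304 305 306 307 308 309 310]
198 [307 308 309 310]
199 []
200 [317 318]
201 [316 317 318 319]
202 [315 316 317 318 319]
203 [315 316 317 318 319]
204 [314 315 316 317 318 319]
205 [314 315 316 317 318 319]
206 [314 315 316 317 318 319]
207 [313 314 315 316 317 318]
208 [312 313 314 315 316 317]
209 [311 312 313 314 315 316 317]
210 [311 312 313 314 315 316]
211 [310 311 312 313 314 315]
212 [309 310 311 312 313 314 315]
213 [309 310 311 312 313 314]
214 [308 309 310 311 312 313]
215 [307 308 309 310 311 312 313]
216 [307 308 309 310 311 312]
217 [306 307 308 309 310 311]
218 [306 307 308 309 310 311 313 314]
219 [305 306 307 308 309 310 311 312 313 314 315 316 318]
```

Handle bottom measures (308,195) against (308.4,194.6) predicted. The handle slope puts the tip 1 px further right, so I'll correct about +3 mm in y and -1 mm in x and look again.

```bash
python3 -m inch '[[[0.7,0.3,-0.1,0,0],[0.2,0.1,-0.1,0,0],[0,0,0,0,0],[0,0,0,0,0]]]'
python3 - <<'E'
from h import *
c=totip([.503,-.2150,.074])
S=cam('scene');s=camera('scene')
print(proj(S,c),proj(S,[.5034,-.216,.068]),proj(S,[.5034,-.216,c[2]]))
m=mask(s,(108,150,60),(128,255,255),(280,150,330,225));y,x=np.nonzero(m)
print([(r,(x[y==r].min()+x[y==r].max())/2) for r in range(y.min(),y.max()+1,2)])
mr=mask(s,(22,110,110),(35,255,255),(290,205,318,232));y,x=np.nonzero(mr);print(x.min(),x.max(),y.min(),y.max())
A=cv2.resize(s[170:230,270:340],(700,600),interpolation=cv2.INTER_CUBIC)
cv2.imwrite('pics/s9.png',A[:,:,::-1])
E
```

```text
time: 16.67
position: [0.5103, -0.2141, 0.1687]
tool_rot: [0.02, 0.758, -0.031, 0.651]
ft_force: [0.2, 0.2, -0.6]
grip_width: 0.0157
t 16.67 tip [ 0.5013 -0.2139  0.076 ] toolx [-0.152 -0.009 -0.988] F [ 0.2  0.2 -0.6] w 0.0157 shift [ 0.17 -0.1   0.2 ]
[302.44725659 215.91454963] [303.28053595 218.01426349] [303.58573136 215.70588911]
[(174, np.float64(307.5)), (176, np.float64(307.5)), (178, np.float64(308.0)), (180, np.float64(306.0)), (182, np.float64(306.5)), (184, np.float64(306.5)), (186, np.float64(305.5)), (188, np.float64(305.5)), (190, np.float64(305.5)), (192, np.float64(304.5)), (194, np.float64(305.0)), (196, np.float64(305.0)), (198, np.float64(305.0))]
299 308 215 221
```

View pics/s9.png

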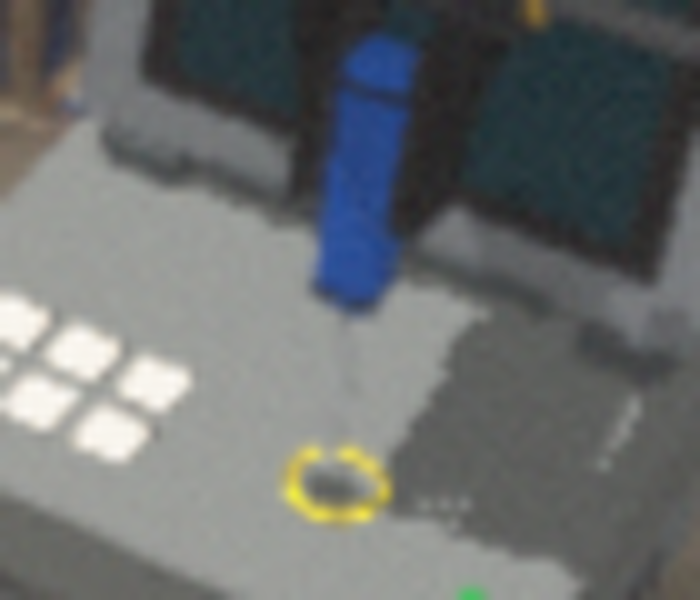

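The pin's line cuts the ring's rim at about (302.8,215) and the ring centre is (303.6,218.4), so the tip is about 2 mm to the left of the hole axis. I'll correct and start down.

```bash
python3 -m inch '[[[0.3,-0.2,0.25,0,0],[0.5,0,0.05,0,0],[0.5,0,0.05,0,0],[0.4,0,0.05,0,0],[0,0,0,0,0]]]' 45; python3 -c "
from h import *
totip([.503,-.2155,.046])"
```

```text
time: 17.13
position: [0.5126, -0.217, 0.1508]
tool_rot: [0.02, 0.757, -0.031, 0.652]
ft_force: [0.3, -0.2, -0.8]
grip_width: 0.0155
t 17.13 tip [ 0.5039 -0.2169  0.058 ] toolx [-0.149 -0.011 -0.989] F [ 0.3 -0.2 -0.8] w 0.0155 shift [1.2  0.16 0.08]
```

The tip is 10 mm below deck height with no force, so it is in the hole. I'll go on down to the button and press.

```bash
python3 -m inch '[[[0.5,0.1,0.05,0,0],[0.5,0,0.05,0,0],[0.3,0,0.05,0,0],[0,0,0,0,0]]]'; python3 -c "
from h import *
totip([.503,-.2155,.040])"; python3 -m inch '[[[0.3,0,0.05,0,0],[0.3,0,0.05,0,0],[0.3,0,0.05,0,0]]]'; python3 -c "
from h import *
totip([.503,-.2155,.040])"
```

```text
time: 17.47
position: [0.5124, -0.2165, 0.1361]
tool_rot: [0.02, 0.757, -0.031, 0.652]
ft_force: [-0.5, -0.1, 3.0]
grip_width: 0.0156
t 17.47 tip [ 0.5037 -0.2164  0.0433] toolx [-0.149 -0.011 -0.989] F [-0.5 -0.1  3. ] w 0.0156 shift [ 0.34  0.09 -0.02]
time: 17.72
position: [0.513, -0.2168, 0.1303]
tool_rot: [0.02, 0.757, -0.032, 0.652]
ft_force: [-1.3, 4.0, 28.0]
grip_width: 0.0157
t 17.72 tip [ 0.5043 -0.2167  0.0376] toolx [-0.149 -0.011 -0.989] F [-1.3  4.  28. ] w 0.0157 shift [-0.22  0.11 -0.17]
```

```bash
python3 -m inch '[[[0,0,0,0,0],[0.05,0,0,0,0],[0.05,0,0,0,0],[0.1,0,0,0,0],[0.1,0,0,0,0],[0.1,0,0,0,0]]]'
python3 - <<'E'
from h import *
totip([.503,-.2155,.040])
S=cam('scene');s=camera('scene')
a=ends(mask(s,(5,170,120),(18,255,255),(280,115,365,165)));print(a)
cv2.imwrite('pics/s10.png',cv2.resize(s[110:240,250:380],(600,600))[:,:,::-1])
totip([.503,-.2155,.040])
E
```

```text
time: 18.22
position: [0.5136, -0.2174, 0.131]
tool_rot: [0.019, 0.756, -0.033, 0.653]
ft_force: [-0.3, 1.9, 12.7]
grip_width: 0.0159
t 18.22 tip [ 0.5052 -0.2176  0.0383] toolx [-0.146 -0.014 -0.989] F [-0.3  1.9 12.7] w 0.0159 shift [-0.14  0.19 -0.26]
(array([300.39130435, 127.7826087 ]), array([297.37354302, 128.29066773]), array([303.54928427, 127.25094299]), 23)
t 18.27 tip [ 0.5052 -0.2176  0.0383] toolx [-0.146 -0.014 -0.989] F [-0.7  1.6  9.5] w 0.0158 shift [-0.14  0.19 -0.26]
```

```bash
python3 -m inch '[[[0.15,0,0,0,0],[0.15,0,0,0,0]]]'
python3 - <<'E'
from h import *
for i in range(10):
    s=camera('scene')
    if i%3==0: totip([.503,-.2155,.040])
print(ends(mask(s,(5,170,120),(18,255,255),(280,115,365,165)))[1])
S=cam('scene');T=cam('top')
t=camera('top')
E
```

```text
time: 18.43
position: [0.5137, -0.2174, 0.1309]
tool_rot: [0.019, 0.756, -0.033, 0.654]
ft_force: [-0.2, 1.8, 14.6]
grip_width: 0.0158
t 18.48 tip [ 0.5053 -0.2176  0.0381] toolx [-0.145 -0.015 -0.989] F [-0.8  1.8 13.2] w 0.0158 shift [-0.16  0.19 -0.27]
t 18.63 tip [ 0.5053 -0.2176  0.0381] toolx [-0.145 -0.015 -0.989] F [-1.   1.9 12.5] w 0.0156 shift [-0.15  0.19 -0.27]
t 18.78 tip [ 0.5053 -0.2176  0.0381] toolx [-0.145 -0.015 -0.989] F [-0.7  1.8 13.3] w 0.0158 shift [-0.16  0.19 -0.27]
t 18.93 tip [ 0.5053 -0.2176  0.0382] toolx [-0.145 -0.015 -0.989] F [-0.7  1.9 13. ] w 0.0156 shift [-0.15  0.19 -0.27]
[297.37354302 128.29066773]
```

```bash
python3 -c "
from rig import robot
print(robot.hand_in())"
```

```text
the job is handed in; nothing more can be done
None
```

I finished the job and handed it in at about 19 s. I opened the lid by its bar, took the pin out of its stand, put it through the ringed hole, and pressed and held the button.

**What the last checks showed:**
- **Lid:** it measured about 1.755 rad (100.5°) after I let go. At the end the gripper hid most of the bar. Its visible left end was about 1.4 pixels from where it had been, so the lid probably had not moved, but I could not re-measure the full angle.
- **Button:** the spring resistance began at about the expected depth, and then the force rose to 28 N, which I took as the stop. The push then held steady at about 13 N for 0.5 s before hand-in. I had no direct reading of the button's travel.
- **Pin:** it was still gripped, with the opening at 15.7 mm and a 45 N grip. The estimated tip was about 30 mm below the mouth and 2–3 mm from the hole's axis.

**What was off or not checked:**
- The tool ended tilted by about 0.15 rad. The drift built up over the moves and I could not undo it.
- The estimated tip height was about 2 mm lower than it should be with the button at its stop, which could be calibration error or a small slip in the grip.
- The last picture could not be viewed because the 12-picture limit was reached.
- I saw no sideways force on the tool that would suggest it touched the lid.
- I planned paths clear of the mug, cup and wax cake but did not re-measure them at the end.

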